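Put the tape away in the push-to-open drawer

ROBOT

A 6-joint arm with a two-finger parallel gripper is mounted at the origin on a cart in front of the work surface, level with it; the furniture and walls round the work are solid. World frame = base frame: x ahead of the robot, y to its left, z up, the work surface at z = 0. Lengths are in mm, angles in degrees, forces in N, time in s.
With the tool pointing down it reaches from about 350 to 975 mm from the base axis. Payload 17.4 kg.
Tool frame: the origin (TCP) lies at the very end of the fingers, on their centre line; the grasp point (between the pads) lies 19 mm behind it; z points along the fingers, y is the direction in which the jaws open and shut (so a half turn about z gives the same grasp; the last joint's range is limited). The gripper opens to 85 mm and grips with 20 to 120 N. Pads are 22 mm wide; open, the fingers measure 114 mm over their backs; the gripper's body (76 mm by 85 mm) begins 54 mm behind the grasp point. The pads swing forward as they close: fully open they stand 13 mm farther back than shut.
Start: joints at [61.146, 6.646, 82.598, -0, 90.757, -2.166], TCP at [303.176, 603.089, 231.303] pointing down, gripper open.
Joint ranges: [-162.19, 162.19], [-47.58, 125.68], [4.15, 143.07], [-65.23, 245.23], [0.69, 171.88], [-170.13, 170.13]. Speed limits (degrees/s): [108.29, 108.29, 127.2, 180, 180, 180].

INTERFACE

Orientations are given as a 3x3 rotation matrix whose columns are the frame's x, y, z axes.
In Python, from plant import sense, viewer, workorder gives the robot as it stands.
- The arm moves only by the tool arm_command, never from a script. Its argument "moves" is a list of rows, each a list of 5 numbers: the shift along the tool's x, y, z in m, then the turn about the tool's z in degrees, then the opening, from 0 (shut) to 1 (fully open). A call has 1 to 12 rows; each row shifts and turns the commanded pose from where the row before left it, along the tool's axes as they then stand; what a row does not reach is not made up. A row lasts 1/12 s, in which the tool goes at most 41.7 mm and 7.16 degrees, less where a joint would pass 70% of its speed; a pose out of reach is approached as far as the arm can. A call with a gripper value outside its range is refused whole. The fingers move at their own pace and stop on an object; "force" is the grip in N (left out, the last holds). Time passes only in rows, so rows that do not move let the fingers close. It gives the time, the measured TCP pose, the force and the opening at its end, in the units of the state.
- sense(): the state, without advancing time (a new reading comes with each control period).
- viewer.capture(name): name is "scene" or "top" or "wrist"; returns a dict with "color" (400x640x3 uint8, blue, green, red), "fx", "fy", "cx", "cy" (pixels), "dist" ([k1, k2, p1, p2, k3] as OpenCV has them; the pictures are not rectified), "cam_to_world" (4x4, takes a point from camera to world coordinates); the wrist camera has in their place "tool_from_camera" (4x4, takes a point from camera to tool coordinates, whose origin is the TCP and whose axes are the flange's). Camera axes: x right, y up, looking along -z (the intrinsics and any distortion apply to the point x, -y, -z); pixel columns grow to the right and rows downward; lengths in mm; the calibration is good to about 2 mm. A picture is of the moment at which its call begins: read the wrist's pose just before it. There is no depth.
- workorder.sign_off(): hands the job in, once; it reports no verdict.
The state is a dict: "time": time; "joints": joint angles; "dq": joint speeds; "joint_torque": joint torques, N m; "position": TCP position; "ee_rot": TCP orientation; "force": force on the tool from outside, world axes, zero at the start; "moment": the same for the moment, N m; "gripper_width": finger opening in mm.
Only numpy, scipy, OpenCV 4.12 (cv2) and the standard library are available. Lean on these libraries where they do the work, as an engineer would, in place of code of your own. Each camera call takes 0.05 s, during which the arm holds its last target. There are 200 camera calls.

TASK

The green bench box has a hidden spring drawer in its base: press the orange push latch under the hood to make the drawer pop out, and lay the black roll of electrical tape flat in it. Then push the drawer fully home until the latch holds it shut, and leave the other things on the bench where they are.

Things in the scene. Friction and masses are not known exactly. Their poses are not given: they have to be found in the camera images.
- box_front (a point): Green bench box, fixed (170 mm wide, 138 deep, 199 high; a jar stands on top, at the back). Point on the bench under the middle of the back of the drawer's closed front panel. Axes: x into the box, away from the robot; y left; z up. Above the drawer a panel slopes up and back at 35 degrees from level, from x 0, z 75 mm to x 100, z 145 mm.
- hood_edge (a point): Middle of the lower front edge of the dark hood board (7 mm thick, as wide as the box), 55 mm behind box_front and 192 mm above the bench. It overhangs the sloping panel, so the latch cannot be reached straight from above, only from the front at a slant. Axes as the box.
- button_top (a point): Centre of the outer face of the orange push latch, a round cap 25 mm in diameter on the upper part of the sloping panel, standing 11 mm proud of it. Its z axis points straight out of the panel (35 degrees from vertical, towards the robot); the latch is pushed along -z. x points up the slope, y to the left. A gripper fits under the hood edge with its wide side along y.
- latch_button (a joint): Travel of the push latch: 0 out, 0.007 m fully in. The spring needs 1 N to start and about 3.5 N fully in, and returns it when let go. The drawer is released at about 3 to 3.5 mm.
- drawer (a joint): How far the drawer stands out: 0 shut and latched, 0.085 m fully out. Released, a spring (about 4 N) drives it out along -x of the box within about a second and keeps it out. Shutting takes 4 N, near the end up to 6 N: push it to 0 or 1 mm past (it stops at -0.004) for the latch to snap; then it rests at 0 to 1 mm.
- drawer_front (a point): Middle of the drawer's front face, which is 168 mm wide, without a handle; this point is 45 mm above the bench, and the front reaches from 7 to 71 mm above it. Axes as the box. Beyond it the sloping panel begins at its upper edge, so the gripper has to stay in front of and above that.
- drawer_floor (a point): Centre of the drawer's inner floor, 12 mm above the bench; moves with the drawer. Inside, the drawer measures 76 mm along x by 134 mm along y; side and rear walls rise 36 mm over this floor and the front 59 mm. Axes as the box. When the drawer is fully out, this point lies 47 mm in front of box_front.
- tape_center (a point): Centre of the roll of black electrical tape, 58 mm across (56 mm across its y) and 19 mm high, lying flat on the bench with its z axis upright; 50 g or so. The hole in its middle cannot be entered: grasp it across the outside.
- wood_block_3: Bystander: softwood offcut 60 x 60 x 20 mm, origin at the centre of its underside.
- masking_tape: Bystander: cream roll of masking tape 98 mm across, 25 mm high, origin under its centre.
- pliers: Bystander: red-handled pliers 46 x 161 x 12 mm (long along y), origin under their middle.
- screwdriver_3: Bystander: yellow screwdriver 29 x 170 x 33 mm (long along y), origin under its middle.
- pencil: Bystander: red pencil 14 x 166 x 8 mm (long along y), origin under its middle.
- electrical_tape: The roll of black electrical tape itself; origin under its centre (see tape_center).
Not all that is in view belongs to the job. There is more than one size of the electrical_tape; the job needs the smallest.

How it is judged (in metres and radians):
On the way, in this order (a step that is already met when the one before it is completed fails the run):
1. the push latch is pressed in (over 2 mm) (value of joint latch_button above 0.002 m), for 0.02 s.
2. the drawer has sprung out (over 70 mm) (value of joint drawer above 0.07 m), for 0.2 s.
3. the tape lies let go in the open drawer (value of joint drawer above 0.06 m and x of tape_center in the frame of drawer_floor between -0.02 and 0.02 m and y of tape_center in the frame of drawer_floor between -0.045 and 0.045 m and z of tape_center in the frame of drawer_floor between 0.004 and 0.0145 m and angle between the z axis of tape_center and the z axis of drawer_floor, either way round below 0.15 rad and contact force between the fingers and electrical_tape below 0.1 N), for 0.2 s.
At the end, for the whole second after the job is handed in: The roll of tape lies flat (within 0.15 rad) on the drawer's floor, its centre within 20 mm of the floor's centre along x and 45 mm along y and at rest; the drawer is shut (standing out less than 2.5 mm) and held by the latch, whose cap is out again (pressed less than 2 mm) (x of tape_center in the frame of drawer_floor between -0.02 and 0.02 m and y of tape_center in the frame of drawer_floor between -0.045 and 0.045 m and z of tape_center in the frame of drawer_floor between 0.004 and 0.0145 m and angle between the z axis of tape_center and the z axis of drawer_floor, either way round below 0.15 rad and value of joint drawer below 0.0025 m and value of joint latch_button below 0.002 m and linear speed of electrical_tape below 0.02 m/s); the robot touches nothing.
It fails at once if a bystander is moved more than 30 mm (distance of any of wood_block_3, masking_tape, pliers, screwdriver_3, pencil from where it was at the start of the episode above 0.03 m).
It also fails if it takes over 72 s, if anything falls off the work surface, if the arm or the gripper's body presses on something with over 40 N, if the wrist force passes 120 N, or if a joint passes its speed limit or range.

## Working session

There is one attempt and no reset: what is moved stays moved. The work goes in short steps, Python scripts to look and compute and a tool call to move; the robot and the scene stay as the last step left them, time stands still between calls to the robot, and variables do not carry over. Pictures are saved under pics/ and viewed, on a budget of 10 in all, crops included, one or two more only if the job needs it, and the job is handed in when it is done.

Besides the shell and the picture viewer there is one more tool, called as a command line: name --pt "numbers of a row" for each row, then --argument value for the rest. arm_command: Moves the arm, as the interface text tells. Its arguments: {"type":"object","properties":{"moves":{"type":"array"},"force":{"type":"number"}},"required":["moves"]}

```bash
mkdir -p pics; ls; python3 - <<'E'
from plant import sense, viewer
import cv2, numpy as np
s=sense(); print({k:np.round(v,3).tolist() for k,v in s.items()})
for n in ("scene","top"):
    c=viewer.capture(n); cv2.imwrite(f"pics/{n}0.png",c["color"])
    print(n,{k:np.round(c[k],4).tolist() for k in c if k!="color"})
E
```

```text
pics
{'time': 0.0, 'joints': [61.147, 6.674, 82.635, -0.002, 90.759, -2.166], 'dq': [-0.044, -0.034, 0.065, -0.027, -0.046, 0.028], 'joint_torque': [-0.001, -73.196, -63.251, -0.0, 0.006, 0.0], 'position': [303.071, 602.911, 230.575], 'ee_rot': [[-0.893, 0.449, -0.001], [0.449, 0.893, -0.001], [0.0, -0.001, -1.0]], 'force': [-0.104, -0.108, 1.179], 'moment': [-0.003, -0.006, -0.032], 'gripper_width': 85.287}
scene {'fx': 469.1052, 'fy': 469.1052, 'cx': 317.6117, 'cy': 198.0374, 'dist': [0.0357, 0.0, 0.0, 0.0, 0.0], 'cam_to_world': [[0.8458, 0.4419, -0.2989, 121.7631], [-0.5333, 0.7156, -0.4512, -538.7461], [0.0145, 0.541, 0.8409, 1220.8275], [0.0, 0.0, 0.0, 1.0]]}
top {'fx': 501.0711, 'fy': 501.0711, 'cx': 317.8734, 'cy': 212.1739, 'dist': [0.0161, 0.0, 0.0, 0.0, 0.0], 'cam_to_world': [[-0.1089, 0.9728, -0.2047, 153.5483], [-0.9941, -0.1069, 0.0209, 48.4384], [-0.0015, 0.2057, 0.9786, 1757.4247], [0.0, 0.0, 0.0, 1.0]]}
```

View pics/scene0.png

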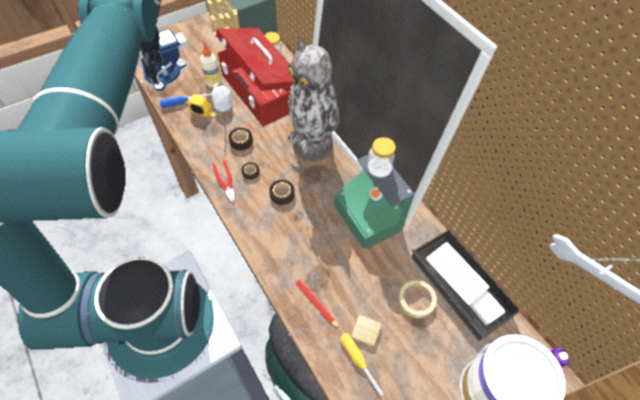

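View pics/top0.png

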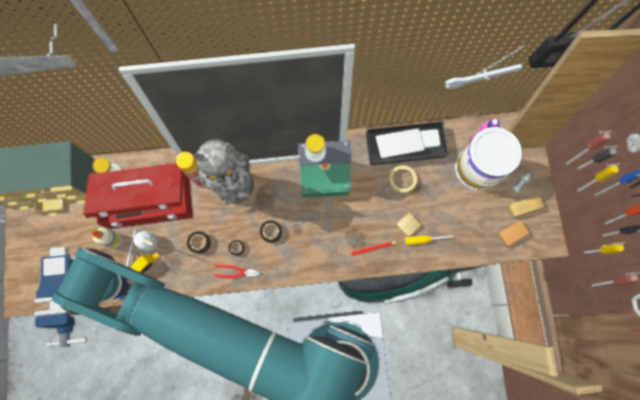

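The scene view shows the box at about (375,205), with the orange cap at (376,194). The three black rolls are at (240,138), (250,171) and (282,191), and the smallest is (250,171). In the top view that roll is at (236,247), and the box is at (325,175) with its cap at about (325,167). I'll zoom in on the box and the tape.

```bash
cat > h.py <<'E'
import numpy as np, cv2
from plant import sense, viewer
def cap(n):
    s=sense(); c=viewer.capture(n)
    if n=="wrist":
        T=np.eye(4);T[:3,:3]=s["ee_rot"];T[:3,3]=s["position"];c["cam_to_world"]=T@np.array(c["tool_from_camera"])
    return c
def ray(c,p):
    K=np.array([[c["fx"],0,c["cx"]],[0,c["fy"],c["cy"]],[0,0,1]])
    u=cv2.undistortPoints(np.array([[p]],float),K,np.array(c["dist"]))[0,0]
    T=np.array(c["cam_to_world"]); d=T[:3,:3]@np.array([u[0],-u[1],-1.]); return T[:3,3],d/np.linalg.norm(d)
def plane(c,p,z):
    o,d=ray(c,p); return o+d*(z-o[2])/d[2]
def tri(rs):
    A=sum(np.eye(3)-np.outer(d,d) for o,d in rs); b=sum((np.eye(3)-np.outer(d,d))@o for o,d in rs)
    x=np.linalg.solve(A,b); return x,[np.linalg.norm((np.eye(3)-np.outer(d,d))@(x-o)) for o,d in rs]
def project(c,X):
    T=np.linalg.inv(np.array(c["cam_to_world"])); q=T[:3,:3]@np.asarray(X,float)+T[:3,3]; q=np.array([[q[0],-q[1],-q[2]]])
    K=np.array([[c["fx"],0,c["cx"]],[0,c["fy"],c["cy"]],[0,0,1]])
    return cv2.projectPoints(q,np.zeros(3),np.zeros(3),K,np.array(c["dist"]))[0].ravel()
E
python3 - <<'E'
from h import *
S,T=cap("scene"),cap("top")
a=cv2.resize(S["color"][150:250,325:425],(400,400),interpolation=cv2.INTER_CUBIC)
b=cv2.resize(T["color"][125:205,290:370],(400,400),interpolation=cv2.INTER_CUBIC)
cv2.imwrite("pics/crop1.png",np.hstack([a,b]))
def blobs(c,m,roi):
    x0,y0,x1,y1=roi; mm=np.zeros(m.shape,np.uint8); mm[y0:y1,x0:x1]=m[y0:y1,x0:x1]
    n,l,st,ce=cv2.connectedComponentsWithStats(mm)
    return [(st[i].tolist(),ce[i].round(2).tolist()) for i in range(1,n) if st[i][4]>5]
for c,r1,r2 in ((S,(225,120,305,210),(360,180,395,210)),(T,(185,220,290,262),(310,155,345,185))):
    h=cv2.cvtColor(c["color"],cv2.COLOR_BGR2HSV)
    d=(h[...,2]<60).astype(np.uint8)
    for st,ce in blobs(c,d,r1): print("dark",st,ce,plane(c,ce,12).round(1))
    o=((h[...,0]<18)&(h[...,1]>110)&(h[...,2]>120)).astype(np.uint8)
    print("orange",blobs(c,o,r2))
E
```

```text
dark [231, 140, 21, 9, 85] [241.15, 145.14] [447.8 417.1  12. ]
dark [245, 173, 13, 5, 25] [250.8, 175.92] [416.6 290.6  12. ]
dark [272, 198, 19, 6, 46] [281.28, 200.85] [451.8 159.5  12. ]
orange [([371, 190, 8, 7, 47], [374.98, 192.94])]
dark [273, 236, 7, 5, 9] [276.33, 238.56] [440.2 166.8  12. ]
dark [201, 239, 9, 13, 29] [206.1, 246.28] [439.9 414.1  12. ]
orange [([322, 164, 6, 5, 24], [324.5, 165.58])]
```

View pics/crop1.png

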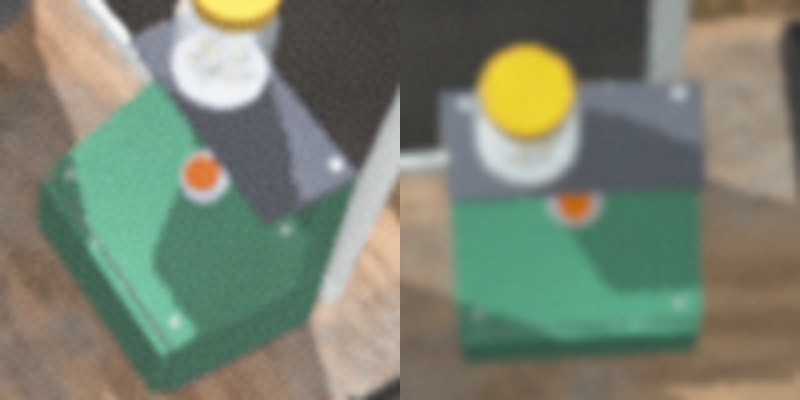

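The left crop (scene) shows the orange cap at crop pixel (202,174) under the hood edge. The right crop (top) shows the hood front edge from (447,197) to (700,190) and the drawer's bottom edge from (467,360) to (693,348). From these I can get a rough box pose.

```bash
python3 - <<'E'
from h import *
S,T=cap("scene"),cap("top")
t=lambda u,v:(290+(u-400)/5,125+v/5); s=lambda u,v:(325+u/4,150+v/4)
P=[plane(T,t(447,197),197),plane(T,t(700,190),197),plane(T,t(467,360),7),plane(T,t(693,348),7),
 plane(S,s(165,390),7),plane(S,s(42,222),7),plane(S,s(268,222),192),plane(S,s(38,185),71),plane(S,s(160,352),71)]
for p in P: print(p.round(1))
print(np.linalg.norm(P[0]-P[1]),np.linalg.norm(P[2]-P[3]),np.linalg.norm(P[4]-P[5]),np.linalg.norm(P[7]-P[8]))
for a,b in((0,1),(2,3),(5,4),(7,8)):
    d=P[a]-P[b]; print("yaw of box x",np.degrees(np.arctan2(d[1],d[0]))-90)
print("btn",plane(S,(374.98,192.94),139))
print("tape",plane(S,(250,171),19), plane(T,(236,247),19))
c=viewer.capture("wrist"); print(np.round(c["tool_from_camera"],3).tolist(),c["fx"],c["dist"])
cv2.imwrite("pics/w0.png",c["color"])
E
```

```text
[644.   57.4 197. ]
[ 630.8 -106.4  197. ]
[580.7  56.6   7. ]
[ 571.8 -105.9    7. ]
[ 582.2 -104.6    7. ]
[585.2  61.1   7. ]
[ 639.  -107.2  192. ]
[575.8  57.6  71. ]
[ 571.9 -101.9   71. ]
164.40358514208032 162.71818128000285 165.73288917441144 159.4493178279696
yaw of box x -4.629713934004343
yaw of box x -3.1480756158855314
yaw of box x -1.0601635489286139
yaw of box x -1.396967168693024
btn [650.31469897 -27.45612514 139.        ]
tape [421.63117719 303.92887201  19.        ] [424.79956731 309.09512966  19.        ]
[[0.001, 0.959, 0.284, 73.554], [1.0, -0.001, -0.0, -0.816], [-0.0, 0.284, -0.959, -143.466], [0.0, 0.0, 0.0, 1.0]] 346.32345542603593 [0.01577722 0.         0.         0.         0.        ]
```

arm_command --pt "0 0 0 -6.1 1" --pt "0 0 0 -6.1 1" --pt "0 0 0 -6.1 1" --pt "0 0 0 -6.1 1" --pt "-0.016 -0.036 0.007 0 1" --pt "-0.016 -0.036 0.007 0 1" --pt "-0.016 -0.036 0.007 0 1" --pt "-0.016 -0.036 0.007 0 1" --pt "-0.016 -0.036 0.007 0 1" --pt "-0.016 -0.036 0.007 0 1" --pt "-0.016 -0.036 0.007 0 1" --pt "-0.016 -0.036 0.007 0 1"

```text
time: 1.35
position: [419.8, 308.4, 175.1]
ee_rot: [[-0.999, 0.04, 0.0], [0.04, 0.999, 0.0], [-0.0, 0.0, -1.0]]
force: [1.1, 0.4, 0.5]
gripper_width: 85.6
```

```bash
python3 - <<'E'
from h import *
s=sense(); print(s["time"],s["position"],np.round(s["ee_rot"],3).tolist(),s["joints"])
c=cap("wrist"); cv2.imwrite("pics/w1.png",c["color"])
print("approx tape px",project(c,[423,306,19]))
E
```

```text
1.35 [419.78846263 308.43751635 175.13508989] [[-0.999, 0.04, 0.0], [0.04, 0.999, 0.0], [-0.0, 0.0, -1.0]] [ 3.35015207e+01 -1.17074133e+01  1.05560729e+02 -1.76740638e-03
  8.61177097e+01 -5.42276310e+01]
approx tape px [316.95485929 191.85359075]
```

View pics/w1.png

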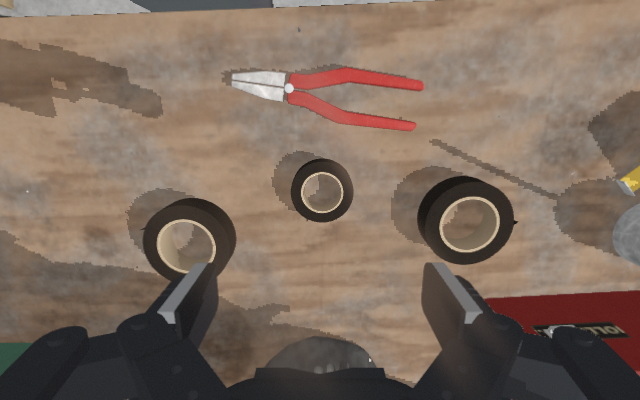

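The small tape is at about (322,190) in the wrist view, 62 px across. The larger rolls are at (190,238) and (466,220), and the pliers are clear of the jaws. Next I'll measure its centre, and also estimate where the jar and cap are.

```bash
python3 - <<'E'
from h import *
c=cap("wrist"); g=cv2.cvtColor(c["color"],cv2.COLOR_BGR2GRAY)
m=np.zeros_like(g); m[150:232,283:362]=(g[150:232,283:362]<62)*255
cs,_=cv2.findContours(m,cv2.RETR_EXTERNAL,cv2.CHAIN_APPROX_NONE); k=max(cs,key=cv2.contourArea)
e=cv2.fitEllipse(k); print(e,cv2.boundingRect(k)); p=plane(c,e[0],9.5); print(p)
x,y,w,h=cv2.boundingRect(k); print(np.linalg.norm(plane(c,(x,y+h/2),15)-plane(c,(x+w,y+h/2),15)))
s=sense(); print("tool shift",s["ee_rot"].T@(p-s["position"]) if hasattr(s["ee_rot"],"T") else np.array(s["ee_rot"]).T@(p-np.array(s["position"])))
S,T=cap("scene"),cap("top")
f=lambda u,v:(290+(u-400)/5,125+v/5); q=lambda u,v:(325+u/4,150+v/4)
print("jar front base",plane(S,q(222,108),199),plane(T,f(528,183),199),"hood edge mid",plane(T,f(574,193),197))
E
```

```text
((325.209716796875, 189.99769592285156), (52.16747283935547, 59.08941650390625), 156.5802764892578) (297, 157, 57, 64)
[425.32263206 308.01741848   9.5       ]
51.187061392580915
tool shift [ -4.46207056   2.36932557 164.91717724]
jar front base [663.63158184 -22.20006437 199.        ] [647.08024114   4.16955291 199.        ] hood edge mid [637.70471763 -24.85650391 197.        ]
```

arm_command --pt "-0.0045 -0.0005 0.035 0 1" --pt "0 0 0.04 0 1" --pt "0 0 0.04 0 1" --pt "0 0 0.035 0 1" --pt "0 0 0.015 0 1" --pt "0 0 0.008 0 1" --pt "0 0 0 0 1" --pt "0 0 0 0 0" --pt "0 0 0 0 0" --pt "0 0 0 0 0" --pt "0 0 0 0 0" --pt "0 0 0 0 0" --force 50

```text
time: 2.55
position: [424.9, 310.4, 4.5]
ee_rot: [[-0.999, 0.04, 0.002], [0.04, 0.999, 0.002], [-0.002, 0.002, -1.0]]
force: [-3.1, 1.4, 7.6]
gripper_width: 53.8
```

arm_command --pt "0 0 0 0 0" --pt "0 0 0 0 0" --pt "0 0 -0.02 0 0" --pt "0 0 -0.03 0 0" --pt "0 0 -0.04 0 0" --pt "0 0 -0.04 0 0" --pt "0 0 -0.04 0 0" --pt "0 0 -0.04 0 0" --pt "0 0 0 0 0"

```text
time: 3.3
position: [425.8, 310.7, 222.2]
ee_rot: [[-0.999, 0.04, 0.01], [0.04, 0.999, 0.007], [-0.01, 0.007, -1.0]]
force: [0.7, -0.1, 0.7]
gripper_width: 53.9
```

```bash
python3 - <<'E'
from h import *
s=sense(); print(s["time"],s["position"],s["gripper_width"],s["force"])
c=cap("wrist"); cv2.imwrite("pics/w2.png",c["color"])
E
```

```text
3.3 [425.76746813 310.69095414 222.24662064] 53.865019249906496 [ 0.73869137 -0.05628177  0.68985112]
```

View pics/w2.png

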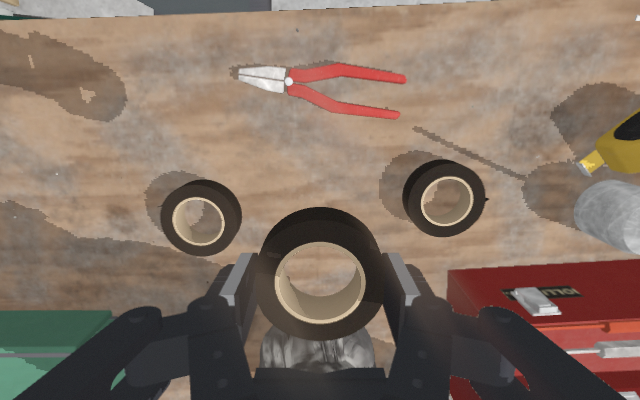

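The small tape sits square between the pads; its top face is centred near (320,282). I'll move to the right of the box to see the cap, hood and jar in the wrist camera.

arm_command --pt "0 -0.041 0 0 0" --pt "0 -0.041 0 0 0" --pt "0 -0.041 0 0 0" --pt "0 -0.041 0 0 0" --pt "0 -0.041 0 0 0" --pt "0 -0.041 0 0 0" --pt "0 -0.041 0 0 0" --pt "0 -0.041 0 0 0" --pt "0 -0.041 0 0 0" --pt "0 -0.041 0 0 0" --pt "0 -0.041 0 0 0" --pt "0 -0.041 0 0 0"

```text
time: 4.35
position: [403.6, -184.1, 212.3]
ee_rot: [[-0.999, 0.04, 0.001], [0.04, 0.999, -0.0], [-0.001, -0.0, -1.0]]
force: [1.5, 0.3, -0.2]
gripper_width: 53.8
```

arm_command --pt "-0.03 -0.025 -0.01 0 0" --pt "-0.035 0 -0.01 0 0" --pt "-0.035 0 -0.01 0 0" --pt "-0.035 0 0 0 0" --pt "0 0 0 0 0"

```text
time: 4.77
position: [542.2, -212.6, 240.5]
ee_rot: [[-0.999, 0.039, -0.001], [0.039, 0.999, 0.001], [0.001, 0.001, -1.0]]
force: [0.7, 0.3, 0.1]
gripper_width: 53.7
```

```bash
python3 - <<'E'
from h import *
s=sense(); print(s["time"],s["position"],np.round(s["ee_rot"],3).tolist())
c=cap("wrist"); cv2.imwrite("pics/w3.png",c["color"])
import pickle; pickle.dump({k:c[k] for k in c if k!="color"},open("w3.pkl","wb"))
print(project(c,[650,-27,139]))
E
```

```text
4.7667 [ 542.17334067 -212.62158497  240.51932683] [[-0.999, 0.039, -0.001], [0.039, 0.999, 0.001], [0.001, 0.001, -1.0]]
[552.33579309 324.58707161]
```

View pics/w3.png

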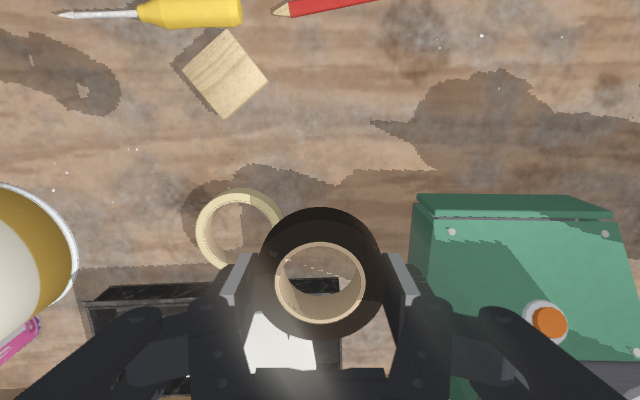

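The cap face is at about (550,322) in the wrist view, the drawer's upper edge runs (430,207)–(612,212), and the hood edge is near row 362. Now I'll triangulate.

```bash
python3 - <<'E'
from h import *
W=cap("wrist");S=cap("scene");T=cap("top")
h=cv2.cvtColor(W["color"],cv2.COLOR_BGR2HSV); m=((h[...,0]<18)&(h[...,1]>150)&(h[...,2]>100)).astype(np.uint8); m[:290]=0;m[:,:515]=0
n,l,st,ce=cv2.connectedComponentsWithStats(m); i=1+np.argmax(st[1:,4]); print(st[i],ce[i])
x,r=tri([ray(W,ce[i]),ray(S,(374.98,192.94))]); print("button",x.round(1),np.round(r,1))
t=lambda u,v:(290+(u-400)/5,125+v/5); s=lambda u,v:(325+u/4,150+v/4)
for nm,w,q in (("drawer top right corner",(430,208),s(160,352)),("top left corner",(612,212),s(38,185))):
    x,r=tri([ray(W,w),ray(S,q)]); print(nm,x.round(1),np.round(r,1), plane(W,w,71).round(1))
print("bottom",plane(W,(417,194),7),plane(W,(575,196),7))
print("slope bolts?",[plane(W,p,78).round(1) for p in((452,232),(605,234))])
print("hood edge wrist",plane(W,(615,362),192),plane(W,(640,363),192))
print("jar low",tri([ray(S,s(222,108)),ray(T,t(528,183))]), "jar sides base", plane(T,t(480,160),199),plane(T,t(580,160),199),plane(S,s(172,75),199),plane(S,s(268,80),199))
s0=sense();R=np.array(s0["ee_rot"]);P=np.array(s0["position"])
for z in (-14.5,): 
    print("tape top centre in tool", R.T@(plane(W,(320,282),P[2]-z)-P), R.T@(plane(W,(320,340),P[2]-z)-P))
E
```

```text
[532 310  34  31 753] [549.26162019 323.86055777]
button [654.9 -22.1 128.6] [0.7 0.7]
drawer top right corner [ 535.1 -138.9  166.5] [0.9 0.9] [ 565.9 -108.9   71. ]
top left corner [572.6  52.9  80.3] [0.4 0.4] [576.3  61.1  71. ]
bottom [ 569.183466  -103.6717906    7.       ] [578.25510609  72.18922626   7.        ]
slope bolts? [array([588.2, -89.3,  78. ]), array([595.3,  52.9,  78. ])]
hood edge wrist [638.13264086 -21.7897244  192.        ] [639.30031665  -5.65213494 192.        ]
jar low (array([670.44005196,  -1.24348183, 162.49698404]), [np.float64(12.035203949276708), np.float64(12.035203949276571)]) jar sides base [666.02015036  33.52416183 199.        ] [658.90352559 -31.14270191 199.        ] [651.07756254  17.61398794 199.        ] [703.83229456 -19.8280179  199.        ]
tape top centre in tool [  0.42518264   0.2244912  -14.49978701] [-27.50839568   0.29464484 -14.51339114]
```

arm_command --pt "-0.024 0.015 -0.02 0 0" --pt "-0.024 0.015 -0.02 0 0" --pt "0 0 0 0 0"

```text
time: 5.22
position: [589.5, -182.8, 286.5]
ee_rot: [[-0.999, 0.039, 0.005], [0.039, 0.999, -0.001], [-0.005, -0.001, -1.0]]
force: [0.2, -0.5, 0.1]
gripper_width: 53.4
```

```bash
python3 - <<'E'
from h import *
s=sense(); print(s["time"],s["position"],np.round(s["ee_rot"],3).tolist())
c=cap("wrist"); t=cap("top")
a=cv2.resize(c["color"][150:400,440:640],(400,500),interpolation=cv2.INTER_CUBIC)
b=cv2.resize(t["color"][120:200,290:354],(400,500),interpolation=cv2.INTER_CUBIC)
cv2.imwrite("pics/w4.png",np.hstack([a,b]))
E
```

```text
5.2167 [ 589.49325924 -182.8094804   286.4937547 ] [[-0.999, 0.039, 0.005], [0.039, 0.999, -0.001], [-0.005, -0.001, -1.0]]
```

View pics/w4.png

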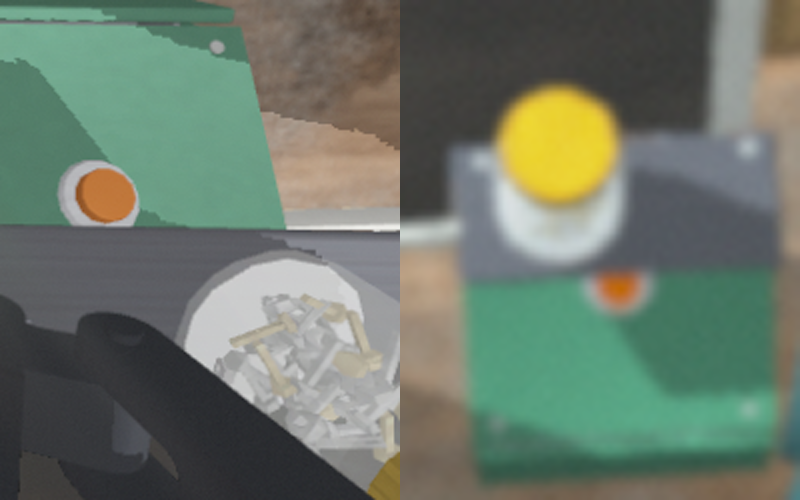

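The left crop (wrist) shows the jar base with its front at (285,252) and its left extreme at (183,345), the hood front edge near row 228, and the cap at (105,195). I'll compute the clearances.

```bash
python3 - <<'E'
from h import *
W=cap("wrist"); w=lambda u,v:(440+u/2,150+v/2)
for n,p,z in (("jar front",(285,252),199),("jar right",(183,345),199),("jar ul",(215,285),199),("hood upper edge",(150,226),199),("hood up l",(330,232),199),("hood lower?",(150,230),192),("cap face",(105,195),135.5),("cap right rim",(76,192),135.5),("cap left rim",(136,197),135.5),("cap low rim",(103,167),128)):
    print(n,plane(W,w(*p),z).round(1))
p=np.array([plane(W,w(*q),199)[:2] for q in((285,252),(183,345),(215,285),(250,261),(195,310),(325,262))])
A=np.c_[2*p,np.ones(len(p))]; s=np.linalg.lstsq(A,(p**2).sum(1),rcond=None)[0]; print("jar c",s[:2],"r",np.sqrt(s[2]+s[:2]@s[:2]))
E
```

```text
jar front [641.9   3.8 199. ]
jar right [679.9 -27.3 199. ]
jar ul [654.6 -19.1 199. ]
hood upper edge [629.9 -45.5 199. ]
hood up l [634.4  18.2 199. ]
hood lower? [635.1 -41.1 192. ]
cap face [646.3 -29.6 135.5]
cap right rim [644.3 -42.8 135.5]
cap left rim [647.7 -15.6 135.5]
cap low rim [635.7 -28.1 128. ]
jar c [674.90556163   5.09077951] r 32.21618465489219
```

The jar front is only about 8 mm behind the hood edge. A vertical gripper with the tape centred would put its body into the jar. I'll regrasp the roll so it sticks out about 9 mm farther forward, still on the pads' width, and press the cap with its rim.

arm_command --pt "0.036 0 0 1 0" --pt "0.036 0 0 0 0" --pt "0.035 0.01 0 0 0" --pt "0 0.04 0 0 0" --pt "0 0.04 0 0 0" --pt "0 0.04 0 0 0" --pt "0 0.04 0 0 0" --pt "0 0.01 0.03 0 0" --pt "0 0 0.04 0 0" --pt "0 0 0.04 0 0" --pt "0 0 0.04 0 0" --pt "0 0 0 0 0"

```text
time: 6.37
position: [486.5, 0.5, 124.2]
ee_rot: [[-0.998, 0.058, -0.01], [0.058, 0.998, 0.0], [0.01, -0.0, -1.0]]
force: [-1.2, -0.6, -2.3]
gripper_width: 53.6
```

arm_command --pt "0 0 0.04 0 0" --pt "0 0 0.04 0 0" --pt "0 0 0.02 0 0" --pt "0 0 0.01 0 0" --pt "0 0 0.005 0 0" --pt "0 0 0 0 0" --pt "0 0 0 0 0"

```text
time: 6.95
position: [491.9, 0.6, 19.3]
ee_rot: [[-0.998, 0.058, 0.002], [0.058, 0.998, -0.0], [-0.002, 0.0, -1.0]]
force: [-0.4, 0.3, 0.0]
gripper_width: 53.8
```

arm_command --pt "0 0 0.006 0 0" --pt "0 0 0.004 0 0" --pt "0 0 0.003 0 0" --pt "0 0 0.001 0 0" --pt "0 0 0 0 0" --pt "0 0 0 0 0"

```text
time: 7.45
position: [491.3, 0.8, 4.4]
ee_rot: [[-0.998, 0.057, 0.0], [0.057, 0.998, -0.0], [-0.0, -0.0, -1.0]]
force: [-7.9, 0.6, 15.8]
gripper_width: 54.1
```

arm_command --pt "0 0 0 0 0.95" --pt "0 0 0 0 0.95" --pt "0 0 0 0 0.95" --pt "0.003 0 0 0 0.95" --pt "0.003 0 0 0 0.95" --pt "0.003 0 0 0 0.95" --pt "0 0 0 0 0" --pt "0 0 0 0 0" --pt "0 0 0 0 0" --pt "0 0 0 0 0" --pt "0 0 0 0 0" --pt "0 0 0 0 0"

```text
time: 8.45
position: [482.2, 1.3, 3.9]
ee_rot: [[-0.998, 0.057, 0.0], [0.057, 0.998, -0.0], [-0.0, 0.0, -1.0]]
force: [-3.1, 0.8, 6.1]
gripper_width: 53.0
```

arm_command --pt "0 0 0 0 0" --pt "0 0 -0.02 0 0" --pt "0 0 -0.03 0 0" --pt "0 0 -0.04 0 0" --pt "0 0 -0.04 0 0" --pt "0 0 0 0 0" --pt "0 0 0 0 0"

```text
time: 9.03
position: [483.0, 1.3, 135.6]
ee_rot: [[-0.998, 0.057, 0.004], [0.057, 0.998, -0.0], [-0.004, 0.0, -1.0]]
force: [-0.3, 0.6, -0.6]
gripper_width: 53.5
```

```bash
python3 - <<'E'
from h import *
s=sense(); print(s["time"],s["position"],np.round(s["ee_rot"],3).tolist())
W=cap("wrist"); cv2.imwrite("pics/w5.png",W["color"][100:400])
R=np.array(s["ee_rot"]);P=np.array(s["position"])
h=cv2.cvtColor(W["color"],cv2.COLOR_BGR2GRAY)
for u,v in((320,282),(320,300),(320,320)): print(u,v,(R.T@(plane(W,(u,v),P[2]+14.5)-P)).round(1))
E
```

```text
9.0333 [483.03791893   1.30506513 135.63635276] [[-0.998, 0.057, 0.004], [0.057, 0.998, -0.0], [-0.004, 0.0, -1.0]]
320 282 [  1.9   0.2 -14.5]
320 300 [ -6.6   0.2 -14.5]
320 320 [-16.3   0.2 -14.4]
```

View pics/w5.png

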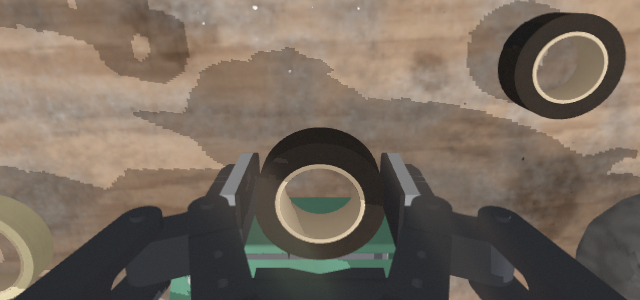

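The roll is now gripped about 9 mm forward of centre, with its core at (320,304) full-frame, and it is still level. Next I'll approach the cap.

arm_command --pt "-0.03 -0.01 0 0 0" --pt "-0.03 -0.01 0 0 0" --pt "-0.03 0 0 0 0" --pt "-0.015 0 0 0 0" --pt "0 0 0 0 0" --pt "0 0 0 0 0" --pt "0 0 0 0 0"

```text
time: 9.67
position: [584.7, -24.5, 131.8]
ee_rot: [[-0.998, 0.057, -0.002], [0.057, 0.998, 0.0], [0.002, 0.0, -1.0]]
force: [-0.5, -0.6, -0.2]
gripper_width: 53.4
```

arm_command --pt "-0.005 -0.001 -0.003 0 0" --pt "-0.005 0 0 0 0" --pt "-0.003 0 0 0 0" --pt "0 0 0 0 0" --pt "0 0 0 0 0"

```text
time: 10.08
position: [598.6, -26.4, 136.3]
ee_rot: [[-0.998, 0.057, -0.0], [0.057, 0.998, -0.0], [0.0, -0.0, -1.0]]
force: [0.2, 0.3, -0.1]
gripper_width: 53.3
```

```bash
python3 - <<'E'
from h import *
s=sense(); print(s["time"],s["position"],s["force"])
S=cap("scene"); W=cap("wrist")
a=cv2.resize(S["color"][140:260,320:430],(440,480),interpolation=cv2.INTER_CUBIC)
b=cv2.resize(W["color"][200:400,160:480],(360,225)); b=cv2.copyMakeBorder(b,0,255,0,0,cv2.BORDER_CONSTANT)
cv2.imwrite("pics/p1.png",np.hstack([a,b]))
E
```

```text
10.0833 [598.56347111 -26.3620211  136.30505019] [ 0.22341629  0.31308003 -0.14308982]
```

View pics/p1.png

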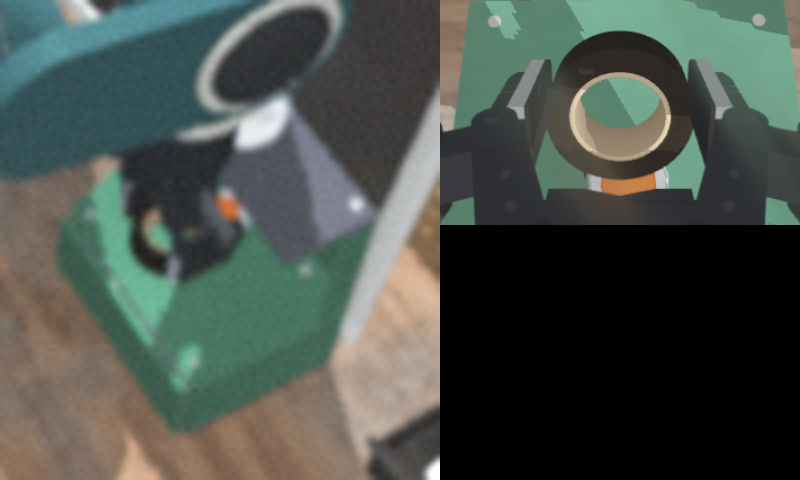

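The roll sits just below and in front of the cap and lined up with it: cap at (628,185), roll at (620,110) in the composite. There is no contact yet, so I'll press in small diagonal steps.

arm_command --pt "-0.0012 0 0.0016 0 0" --pt "-0.0012 0 0.0016 0 0" --pt "-0.0012 0 0.0016 0 0" --pt "0 0 0 0 0" --pt "0 0 0 0 0"

```text
time: 10.6
position: [602.1, -26.6, 131.3]
ee_rot: [[-0.998, 0.057, -0.0], [0.057, 0.998, 0.0], [0.0, 0.0, -1.0]]
force: [0.3, -0.1, -0.5]
gripper_width: 53.4
```

arm_command --pt "-0.0012 0 0.0016 0 0" --pt "0 0 0 0 0" --pt "0 0 0 0 0"

```text
time: 10.85
position: [603.3, -26.7, 129.8]
ee_rot: [[-0.998, 0.057, -0.0], [0.057, 0.998, 0.0], [0.0, 0.0, -1.0]]
force: [-0.9, 0.5, 0.1]
gripper_width: 53.4
```

arm_command --pt "-0.001 0 0 0 0" --pt "-0.001 0 0 0 0" --pt "0 0 0 0 0" --pt "0 0 0 0 0"

```text
time: 11.18
position: [605.1, -26.8, 129.8]
ee_rot: [[-0.998, 0.057, -0.001], [0.057, 0.998, 0.0], [0.001, -0.0, -1.0]]
force: [-2.6, -0.4, 0.3]
gripper_width: 53.3
```

arm_command --pt "-0.001 0 0 0 0" --pt "-0.001 0 0 0 0" --pt "0 0 0 0 0" --pt "0 0 0 0 0"

```text
time: 11.52
position: [606.9, -26.8, 129.4]
ee_rot: [[-0.998, 0.057, -0.001], [0.057, 0.998, 0.0], [0.001, 0.0, -1.0]]
force: [-4.2, 0.6, -1.2]
gripper_width: 53.3
```

```bash
python3 - <<'E'
from h import *
s=sense(); print(s["time"],s["position"],s["force"])
S=cap("scene"); W=cap("wrist")
a=cv2.resize(S["color"][140:260,320:430],(440,480),interpolation=cv2.INTER_CUBIC)
b=cv2.resize(W["color"][200:400,160:480],(360,225)); b=cv2.copyMakeBorder(b,0,255,0,0,cv2.BORDER_CONSTANT)
cv2.imwrite("pics/p2.png",np.hstack([a,b]))
E
```

```text
11.5167 [606.93440252 -26.83822777 129.44258918] [-4.22110646  0.55085161 -1.17011647]
```

View pics/p2.png

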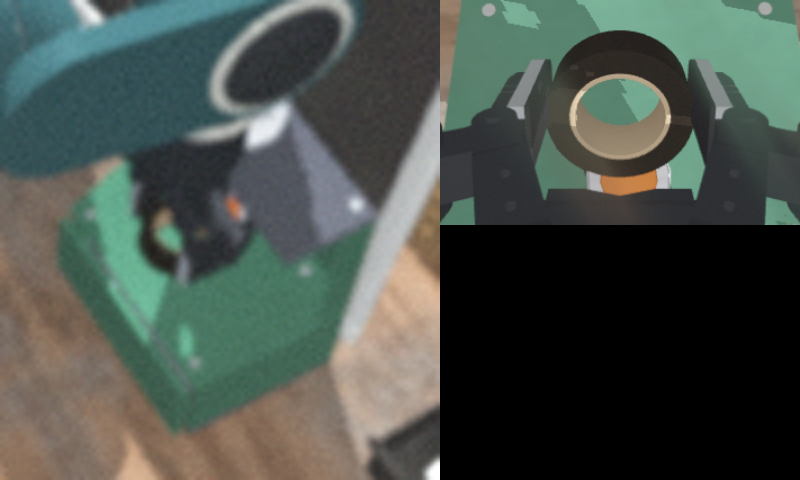

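arm_command --pt "-0.0005 0 0.001 0 0" --pt "-0.0005 0 0.001 0 0" --pt "0 0 0 0 0" --pt "0 0 0 0 0"

```text
time: 11.95
position: [608.1, -26.9, 127.6]
ee_rot: [[-0.998, 0.057, -0.001], [0.057, 0.998, 0.0], [0.001, 0.0, -1.0]]
force: [-6.3, 0.3, -2.1]
gripper_width: 53.3
```

```bash
cat > drw.py <<'E'
from h import *
s=sense(); print(s["time"],np.round(s["position"],1),np.round(s["force"],1))
T=cap("top"); h=cv2.cvtColor(T["color"],cv2.COLOR_BGR2HSV)
m=((h[...,0]>65)&(h[...,0]<85)&(h[...,1]>90)); 
print("lowest green row by col",{c:int(np.where(m[140:260,c])[0].max()+140) for c in (308,318,328,338,346)})
E
python3 drw.py
```

```text
11.95 [608.1 -26.9 127.6] [-6.3  0.3 -2.1]Traceback (most recent call last):
  File "drw.py", line 5, in <module>
    print("lowest green row by col",{c:int(np.where(m[140:260,c])[0].max()+140) for c in (308,318,328,338,346)})
                                           ~~~~~~~~~~~~~~~~~~~~~~~~~~~~~^^
    return umr_maximum(a, axis, None, out, keepdims, initial, where)
ValueError: zero-size array to reduction operation maximum which has no identity
```

arm_command --pt "0.004 0 0 0 0" --pt "0.004 0 -0.005 0 0" --pt "0 0 -0.005 0 0" --pt "0 0 0 0 0" --pt "-0.004 0 0 0 0" --pt "-0.003 0 0 0 0" --pt "0 0 0 0 0" --pt "0 0 0 0 0"

```text
time: 12.67
position: [607.5, -26.9, 137.6]
ee_rot: [[-0.998, 0.057, -0.0], [0.057, 0.998, 0.0], [0.0, 0.0, -1.0]]
force: [-0.8, 0.0, -0.5]
gripper_width: 52.8
```

```bash
cat > drw.py <<'E'
from h import *
s=sense(); print(s["time"],np.round(s["position"],1),np.round(s["force"],1))
S=cap("scene"); r=cv2.imread("pics/scene0.png")
d=cv2.absdiff(S["color"],r).max(2)>45; d[:, :325]=0; d[:205]=0; d[255:]=0; d[:,385:]=0
print("changed px at drawer",d.sum())
E
python3 drw.py
```

```text
12.6667 [607.5 -26.9 137.6] [-0.8  0.  -0.5]
changed px at drawer 551
```

arm_command --pt "0 0 0.0015 0 0" --pt "0 0 0.0015 0 0" --pt "0 0 0 0 0" --pt "0 0 0 0 0"

```text
time: 13.05
position: [607.2, -26.9, 134.7]
ee_rot: [[-0.998, 0.057, -0.0], [0.057, 0.998, -0.0], [0.0, -0.0, -1.0]]
force: [-0.2, 0.0, 0.1]
gripper_width: 52.9
```

arm_command --pt "-0.0005 0 0.001 0 0" --pt "-0.0005 0 0.001 0 0" --pt "0 0 0 0 0" --pt "0 0 0 0 0"

```text
time: 13.38
position: [608.3, -26.9, 132.9]
ee_rot: [[-0.998, 0.057, -0.0], [0.057, 0.998, -0.0], [0.0, -0.0, -1.0]]
force: [-1.0, 0.4, 0.5]
gripper_width: 53.3
```

```bash
python3 drw.py
```

```text
13.3833 [608.3 -26.9 132.9] [-1.   0.4  0.5]
changed px at drawer 593
```

arm_command --pt "-0.0005 0 0.001 0 0" --pt "-0.0005 0 0.001 0 0" --pt "0 0 0 0 0" --pt "0 0 0 0 0"

```text
time: 13.77
position: [609.3, -27.0, 130.9]
ee_rot: [[-0.998, 0.057, -0.0], [0.057, 0.998, -0.0], [0.0, -0.0, -1.0]]
force: [-1.3, -0.6, 1.3]
gripper_width: 53.1
```

arm_command --pt "-0.0005 0 0.001 0 0" --pt "0 0 0 0 0" --pt "0 0 0 0 0"

```text
time: 14.02
position: [609.9, -27.0, 129.9]
ee_rot: [[-0.998, 0.057, -0.0], [0.057, 0.998, -0.0], [0.0, -0.0, -1.0]]
force: [-0.6, -0.8, 0.7]
gripper_width: 53.6
```

```bash
python3 drw.py
```

```text
14.0167 [609.9 -27.  129.9] [-0.6 -0.8  0.7]
changed px at drawer 628
```

arm_command --pt "-0.0005 0 0.001 0 0" --pt "0 0 0 0 0" --pt "0 0 0 0 0"

```text
time: 14.32
position: [610.4, -27.1, 128.9]
ee_rot: [[-0.998, 0.057, 0.0], [0.057, 0.998, -0.0], [-0.0, -0.0, -1.0]]
force: [0.0, 0.4, 2.0]
gripper_width: 53.1
```

arm_command --pt "-0.001 0 0.0005 0 0" --pt "0 0 0 0 0" --pt "0 0 0 0 0"

```text
time: 14.57
position: [611.3, -27.1, 128.3]
ee_rot: [[-0.998, 0.057, -0.0], [0.057, 0.998, 0.0], [0.0, 0.0, -1.0]]
force: [-1.7, -0.1, 1.2]
gripper_width: 53.0
```

```bash
python3 drw.py
```

```text
14.5667 [611.3 -27.1 128.3] [-1.7 -0.1  1.2]
changed px at drawer 633
```

arm_command --pt "-0.0008 0 0.0007 0 0" --pt "-0.0008 0 0.0005 0 0" --pt "0 0 0 0 0" --pt "0 0 0 0 0"

```text
time: 14.95
position: [611.8, -27.2, 127.2]
ee_rot: [[-0.998, 0.057, -0.003], [0.057, 0.998, 0.0], [0.003, -0.0, -1.0]]
force: [-15.5, 0.4, 8.5]
gripper_width: 53.4
```

```bash
python3 drw.py
```

```text
14.95 [611.8 -27.2 127.2] [-15.5   0.4   8.5]
changed px at drawer 653
```

arm_command --pt "0.0015 0 0 0 0" --pt "0 0 0 0 0" --pt "0 0 0 0 0"

```text
time: 15.25
position: [611.2, -27.1, 127.4]
ee_rot: [[-0.998, 0.057, -0.0], [0.057, 0.998, 0.0], [0.0, -0.0, -1.0]]
force: [-6.0, 1.4, 5.2]
gripper_width: 52.7
```

```bash
python3 drw.py; python3 - <<'E'
from h import *
W=cap("wrist");S=cap("scene")
a=cv2.resize(S["color"][140:260,320:430],(360,393),interpolation=cv2.INTER_CUBIC)
b=cv2.resize(W["color"][200:400,160:480],(440,275)); b=cv2.copyMakeBorder(b,0,118,0,0,cv2.BORDER_CONSTANT)
cv2.imwrite("pics/p3.png",np.hstack([a,b]))
E
```

```text
15.25 [611.2 -27.1 127.4] [-6.   1.4  5.2]
changed px at drawer 651
```

View pics/p3.png

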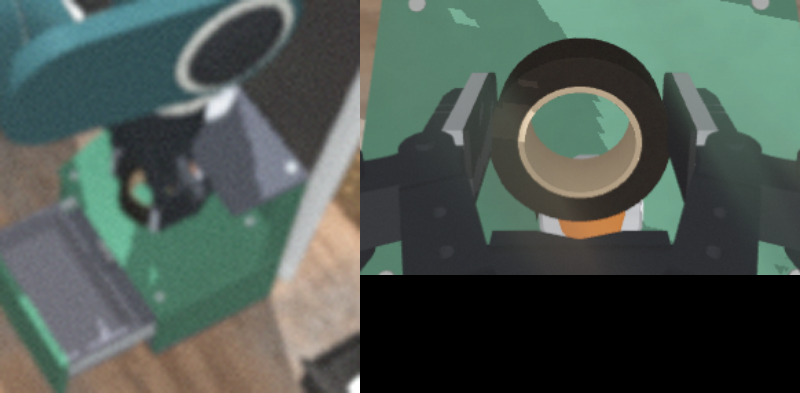

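The drawer has popped out: left crop, open drawer at about (75,300). Contact was made through the roll's rim on the cap. Now I'll retract along the cap's axis and go over the drawer.

arm_command --pt "0.004 0 -0.005 0 0" --pt "0.004 0 -0.005 0 0" --pt "0.015 0 -0.005 0 0" --pt "0.03 0 -0.005 0 0" --pt "0.03 0.001 0 0 0" --pt "0 0 0 0 0" --pt "0 0 0 0 0"

```text
time: 15.98
position: [527.9, -21.3, 148.2]
ee_rot: [[-0.998, 0.057, 0.002], [0.057, 0.998, -0.0], [-0.002, -0.0, -1.0]]
force: [0.1, -1.1, -0.6]
gripper_width: 53.5
```

```bash
python3 - <<'E'
from h import *
s=sense(); print(s["time"],np.round(s["position"],1),np.round(s["force"],1)); R=np.array(s["ee_rot"])
W=cap("wrist"); cv2.imwrite("pics/p4.png",W["color"])
bf=np.array([583.5,-21.5,0]); a=np.radians(-3.3); X=np.array([np.cos(a),np.sin(a),0]);Y=np.array([-X[1],X[0],0])
for n,x,y,z in (("front top L",-94,84,71),("front top R",-94,-84,71),("floor c",-47,0,12),("front inner bottom L",-85,67,12),("fR",-85,-67,12)):
    p=bf+X*x+Y*y+[0,0,z]; print(n,p.round(1),project(W,p).round())
E
```

```text
15.9833 [527.9 -21.3 148.2] [ 0.1 -1.1 -0.6]
front top L [494.5  67.8  71. ] [456. 159.]
front top R [484.8 -99.9  71. ] [193. 159.]
floor c [536.6 -18.8  12. ] [323. 203.]
front inner bottom L [502.5  50.3  12. ] [406. 159.]
fR [494.8 -83.5  12. ] [241. 158.]
```

View pics/p4.png

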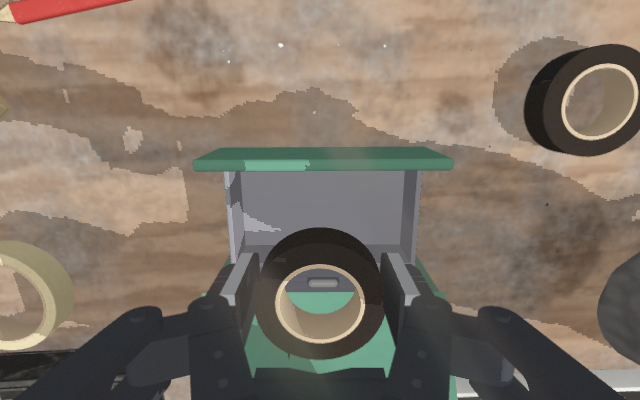

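The wrist view shows the open drawer: front panel from (193,160) to (453,160) and the rear wall's floor line at row 245. Both match the prediction (193/456 and 247), and the roll is centred over the drawer. Lowering now.

arm_command --pt "0 0 0.03 0 0" --pt "0 0 0.03 0 0" --pt "0 0 0.03 0 0" --pt "0 0 0.02 0 0" --pt "0 0 0.008 0 0" --pt "0 0 0 0 0" --pt "0 0 0 0 0" --pt "0 0 0 0 0"

```text
time: 16.7
position: [529.7, -21.5, 30.9]
ee_rot: [[-0.998, 0.057, 0.002], [0.057, 0.998, -0.0], [-0.002, -0.0, -1.0]]
force: [0.0, 0.0, -1.1]
gripper_width: 53.5
```

arm_command --pt "0.002 0 0.005 0 0" --pt "0 0 0.004 0 0" --pt "0 0 0.003 0 0" --pt "0 0 0.001 0 0" --pt "0 0 0 0 0" --pt "0 0 0 0 0"

```text
time: 17.2
position: [526.7, -21.2, 16.3]
ee_rot: [[-0.998, 0.057, 0.0], [0.057, 0.998, 0.0], [-0.0, 0.0, -1.0]]
force: [0.5, -0.0, -0.2]
gripper_width: 52.9
```

Open the jaws, then rise.

arm_command --pt "0 0 0 0 0.88" --pt "0 0 0 0 0.88" --pt "0 0 0 0 0.88" --pt "0 0 0 0 0.88" --pt "0 0 -0.005 0 0.88" --pt "0 0 -0.015 0 0.88" --pt "0 0 -0.03 0 0.88" --pt "0 0 -0.04 0 0.88" --pt "0 0 -0.04 0 0.88" --pt "0 0 0 0 0.88" --pt "0 0 0 0 0.88"

```text
time: 18.12
position: [527.7, -21.3, 149.2]
ee_rot: [[-0.998, 0.057, 0.005], [0.057, 0.998, -0.0], [-0.005, -0.0, -1.0]]
force: [-0.4, 0.2, -1.3]
gripper_width: 75.0
```

```bash
python3 - <<'E'
from h import *
s=sense(); print(s["time"],np.round(s["position"],1),np.round(s["force"],1))
W=cap("wrist"); cv2.imwrite("pics/p5.png",W["color"])
bf=np.array([583.5,-21.5,0]); a=np.radians(-3.3); X=np.array([np.cos(a),np.sin(a),0])
p=bf-47*X; print(project(W,p+[0,0,31]),project(W,p+[0,0,12]))
E
```

```text
18.1167 [527.7 -21.3 149.2] [-0.4  0.2 -1.3]
[323.47296223 209.83079478] [323.23775765 203.00477753]
```

View pics/p5.png

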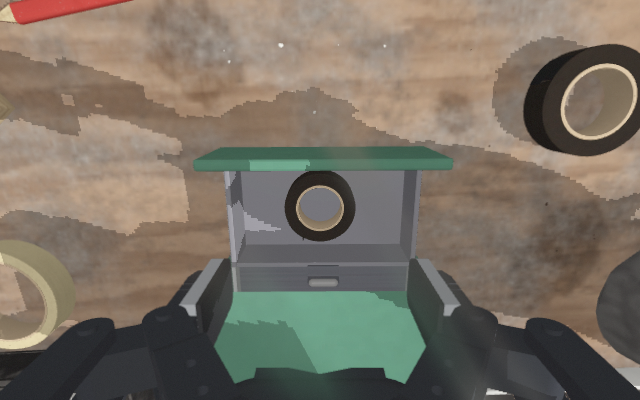

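The roll lies flat in the drawer at (320,208), against a predicted floor centre of about (323,206). Next I'll go in front of the drawer, shut the fingers and push.

arm_command --pt "0.03 0 0 0 0" --pt "0.03 0 0 0 0" --pt "0.022 0 0 0 0" --pt "0 0 0 0 0" --pt "0 0 0.03 0 0" --pt "0 0 0.03 0 0" --pt "0 0 0.03 0 0" --pt "0 0 0.015 0 0" --pt "0 0 0 0 0" --pt "0 0 0 0 0" --pt "0 0 0 0 0"

```text
time: 19.08
position: [445.3, -16.6, 42.1]
ee_rot: [[-0.998, 0.057, 0.001], [0.057, 0.998, -0.0], [-0.001, -0.0, -1.0]]
force: [-0.2, -0.1, 0.4]
gripper_width: -0.0
```

arm_command --pt "-0.015 0 0 0 0" --pt "-0.008 0 0 0 0" --pt "-0.005 0 0 0 0" --pt "-0.005 0 0 0 0" --pt "-0.007 0 0 0 0" --pt "-0.009 0 0 0 0" --pt "-0.009 0 0 0 0" --pt "-0.009 0 0 0 0" --pt "-0.009 0 0 0 0" --pt "-0.009 0 0 0 0" --pt "-0.008 0 0 0 0" --pt "-0.005 0 0 0 0"

```text
time: 20.08
position: [543.6, -22.2, 41.0]
ee_rot: [[-0.998, 0.057, -0.0], [0.057, 0.998, 0.0], [0.0, 0.0, -1.0]]
force: [-4.7, 1.8, 2.9]
gripper_width: 0.0
```

arm_command --pt "-0.004 0 0 0 0" --pt "-0.003 0 0 0 0" --pt "0 0 0 0 0" --pt "0 0 0 0 0"

```text
time: 20.42
position: [549.5, -22.5, 41.0]
ee_rot: [[-0.998, 0.057, -0.0], [0.057, 0.998, 0.0], [0.0, 0.0, -1.0]]
force: [-3.6, 2.2, -0.4]
gripper_width: -0.1
```

arm_command --pt "-0.003 0 0 0 0" --pt "-0.003 0 0 0 0" --pt "-0.002 0 0 0 0" --pt "0 0 0 0 0" --pt "0 0 0 0 0"

```text
time: 20.83
position: [557.5, -23.0, 41.1]
ee_rot: [[-0.998, 0.057, -0.0], [0.057, 0.998, 0.0], [0.0, 0.0, -1.0]]
force: [-4.3, 1.7, -0.9]
gripper_width: 0.3
```

arm_command --pt "-0.0015 0 0 0 0" --pt "-0.0015 0 0 0 0" --pt "0 0 0 0 0" --pt "0 0 0 0 0"

```text
time: 21.17
position: [560.4, -23.2, 41.1]
ee_rot: [[-0.998, 0.057, -0.0], [0.057, 0.998, 0.0], [0.0, 0.0, -1.0]]
force: [-5.3, 3.6, -0.9]
gripper_width: 0.0
```

arm_command --pt "-0.0015 0 0 0 0" --pt "-0.001 0 0 0 0" --pt "0 0 0 0 0" --pt "0 0 0 0 0"

```text
time: 21.5
position: [562.9, -23.3, 41.1]
ee_rot: [[-0.998, 0.057, -0.0], [0.057, 0.998, 0.0], [0.0, 0.0, -1.0]]
force: [-3.2, 2.4, -2.7]
gripper_width: -0.3
```

arm_command --pt "-0.0015 0 0 0 0" --pt "-0.0015 0 0 0 0" --pt "0 0 0 0 0" --pt "0 0 0 0 0"

```text
time: 21.83
position: [566.1, -23.6, 41.1]
ee_rot: [[-0.998, 0.057, -0.0], [0.057, 0.998, -0.0], [-0.0, -0.0, -1.0]]
force: [-4.0, 2.4, -3.0]
gripper_width: 0.2
```

arm_command --pt "-0.0015 0 0 0 0" --pt "-0.001 0 0 0 0" --pt "0 0 0 0 0" --pt "0 0 0 0 0"

```text
time: 22.17
position: [568.6, -23.7, 41.2]
ee_rot: [[-0.998, 0.057, -0.0], [0.057, 0.998, -0.0], [0.0, -0.0, -1.0]]
force: [-3.1, 1.4, -2.1]
gripper_width: -0.0
```

arm_command --pt "-0.001 0 0 0 0" --pt "-0.001 0 0 0 0" --pt "0 0 0 0 0" --pt "0 0 0 0 0"

```text
time: 22.5
position: [568.8, -23.7, 41.1]
ee_rot: [[-0.998, 0.057, -0.005], [0.057, 0.998, 0.0], [0.005, -0.0, -1.0]]
force: [-24.0, 3.4, 10.6]
gripper_width: 0.2
```

End stop reached, at 24 N. Now I'll back off and check that the latch holds.

arm_command --pt "0.003 0 0 0 0" --pt "0.005 0 0 0 0" --pt "0.01 0 0 0 0" --pt "0.03 0 0 0 0" --pt "0.035 0 0 0 0" --pt "0.035 0 -0.02 0 0" --pt "0 0 -0.04 0 0" --pt "0 0 -0.04 0 0" --pt "0 0 -0.02 0 0" --pt "0 0 0 0 0" --pt "0 0 0 0 0"

```text
time: 23.42
position: [453.1, -17.1, 162.7]
ee_rot: [[-0.998, 0.057, 0.004], [0.057, 0.998, -0.001], [-0.004, -0.0, -1.0]]
force: [0.2, 0.7, -0.8]
gripper_width: -0.6
```

```bash
python3 - <<'E'
from h import *
s=sense(); print(s["time"],np.round(s["position"],1),np.round(s["force"],1))
S=cap("scene");W=cap("wrist")
a=cv2.resize(S["color"][100:300,180:430],(500,400),interpolation=cv2.INTER_CUBIC)
b=cv2.resize(W["color"],(300,188)); b=cv2.copyMakeBorder(b,0,212,0,0,cv2.BORDER_CONSTANT)
cv2.imwrite("pics/p6.png",np.hstack([a,b]))
E
```

```text
23.4167 [453.1 -17.1 162.7] [ 0.2  0.7 -0.8]
```

View pics/p6.png

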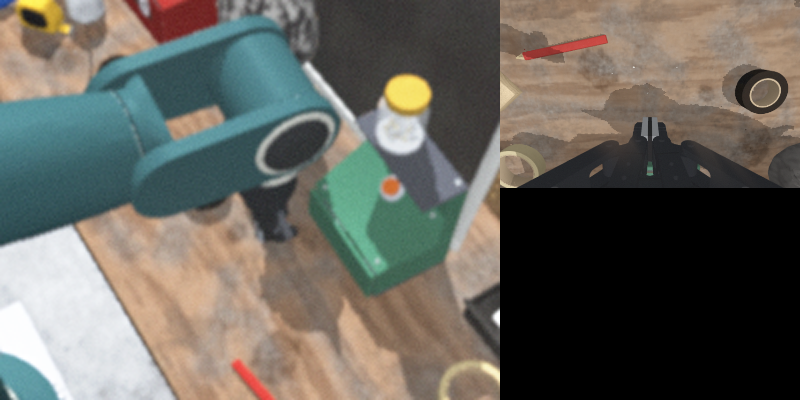

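The drawer is shut and holding, the cap is out, and the jar and pencil have not moved. The robot is clear of everything. Handing in.

```bash
python3 -c "
from plant import workorder; print(workorder.sign_off())"
```

```text
the job is handed in; nothing more can be done
None
```

The smallest black roll of tape is in the drawer, and the drawer is shut and held by the latch. I handed the job in at about 23.4 s of the 72 s limit.

**How the latch was pressed:** the moves could not tilt the tool, so the fingers alone could not reach the latch under the hood. I picked up the small roll, regripped it about 9 mm forward of centre, and pressed the orange cap with its rim until the drawer popped out. On the last press steps something stopped the tool at about 15 N along x and 8 N up. I think the gripper body met the jar or the hood. That is below the 40 N limit, and the jar looks undisturbed.

**Last checks:**
- **Tape:** it lay flat near the middle of the open drawer before shutting, seen at pixel (320,208) against a predicted (323,206). I could not see it once the drawer was shut. The drawer walls allow it to shift only about 9 mm along x, within the 20 mm allowed.
- **Drawer:** I pushed it to its end stop, where the force rose to 24 N, and it stayed shut when I backed off.
- **Latch cap:** it is out again in the last picture.
- **Bench:** the pencil, masking tape and jar looked undisturbed. The last picture did not show the pliers, screwdriver or wood block, but I moved well clear of them.
- **Disagreement:** my image-difference check for the drawer failed to show that it had popped, so I confirmed that by viewing a picture. The two wrist measurements of the box also differed by about 3 mm.

I viewed 14 pictures in all, four more than the budget of 10.

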